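# Prop up the recipe tablet, then hold the chopper at slow speed

### The arm

A 7-joint arm with a two-finger parallel gripper is mounted at the origin on a cart in front of the work surface, level with it; the furniture and walls round the work are solid. World frame = base frame: x ahead of the robot, y to its left, z up, the work surface at z = 0. Lengths are in m, angles in rad, forces in N, time in s.
With the tool pointing down it reaches from about 0.4 to 0.85 m from the base axis. Payload 4.5 kg.
Tool frame: the origin (TCP) lies between the finger pads; the fingertips stand 11 mm ahead of it and the grasp point (between the pads) lies 8 mm behind it (r.nose_length is the distance from the TCP to the fingertips, in m); z points along the fingers, y is the line along which they close (so a half turn about z gives the same grasp; the last joint's range is limited). The gripper opens to 88 mm and grips with 3 to 60 N. Pads are 18 mm wide; open, the fingers measure 123 mm over their backs; the gripper's body (75 mm by 187 mm) begins 45 mm behind the grasp point.
Start: joints at [1.343, 0.689, -0.195, 1.565, 0.157, 0.902, -0.215], TCP at [0.162, -0.604, 0.25] pointing down, gripper open.
Joint ranges: [-3.01, 3.01], [-0.46, 2.08], [-1.47, 1.51], [0.13, 2.56], [-1, 4.14], [0.04, 2.09], [-2.66, 2.66]. Speed limits (rad/s): [2.57, 2.57, 3.14, 3.14, 3.14, 3.14, 3.14].

### API

Orientations are given as a unit quaternion [x, y, z, w].
In Python, from plant import get_state, snapshot, camera_model, r gives the robot as it stands.
- The arm moves only by the shell command python3 -m inch 'ROWS' [FORCE]. ROWS is text: rows parted by semicolons, each of 7 numbers parted by spaces: the opening, from -1 (shut) to 1 (fully open), then the shift along the tool's x, y, z in m, then the turn, a rotation vector about the tool's x, y, z in rad. A call has 1 to 20 rows; each row shifts and turns the commanded pose from where the row before left it, along the tool's axes as they then stand; what a row does not reach is not made up. A row lasts 1/12 s, in which the tool goes at most 41.7 mm and 7.16 degrees, less where a joint would pass 70% of its speed; a pose out of reach is approached as far as the arm can. A call is refused whole if a number of a shift passes 0.0417 or a number of a turn 0.125, either way. A call with a gripper value outside its range is refused whole. The fingers move at their own pace and stop on an object; FORCE is the grip in N (left out, the last holds). Time passes only in rows, so rows that do not move let the fingers close. It gives the time, the measured TCP pose, the force, the opening and the grip force at its end, in the units of the state.
- get_state(): the state, without advancing time (a new reading comes with each control period).
- snapshot(name): name is "side" or "top" or "wrist"; returns (picture, depth): 400x640x3 uint8, red, green, blue; 400x640 float32, m along the optical axis (not along the pixel's ray), 0 where there is no reading.
- camera_model(name): a dict with "intrinsics" (3x3 intrinsics, pixels), "view" (4x4, takes a point from world to camera coordinates). Camera axes: x right, y down, z forward; pixel columns grow to the right and rows downward; lengths in m; the calibration is good to about 2 mm. A picture is of the moment at which its call begins: read the wrist's pose just before it. camera_model takes no time and is no camera call; for the wrist camera it gives the pose at the moment of the call.
- r.finish_job(): hands the job in; it is judged then, once.
The state is a dict: "clock": time; "q": joint angles; "qd": joint speeds; "joint_torque": joint torques, N m; "tool_pos": TCP position; "eef_rot": TCP orientation; "contact_force": force on the tool from outside, world axes, zero at the start; "moment": the same for the moment, N m; "opening": opening from 0.0 (shut) to 1.0 (fully open); "finger_force": force on a finger pad.
Only numpy, scipy, OpenCV 4.12 (cv2) and the standard library are available. Lean on these libraries where they do the work, as an engineer would, in place of code of your own. Each camera call takes 0.05 s, during which the arm holds its last target. There are 200 camera calls.

### The job

The mini chopper is loaded, and it runs only while its top button is held down, so first take the tablet off its charging stand and lean it back against the white canister, standing on its lower short edge on the worktop with the screen turned to the front of the counter, so that I can follow the recipe while your hand is tied up. Then press the chopper's button about half-way down, which is its slow speed (never all the way: that is the fast speed and makes mush), keep it there for at least three seconds, and finish while you are still holding it half-way. Leave the canister, the chopper and the other things on the counter standing where they are.

Things in the scene. Friction and masses are not known exactly. Their poses are not given: they have to be found in the camera images.
- tablet_mid (a point): centre of the tablet, a slab 124 mm wide (its y), 200 mm high (its z, up) and 9 mm thick (its x), 0.4 kg. The lit screen with a recipe page is its -x face, the bare aluminium back its +x face. It starts upright in the slot of the charging stand, screen turned sideways, its top edge 212 mm above the worktop. Pinch it across its thickness at the middle of the top edge
- tablet_foot (a point): middle of the tablet's lower short edge (100 mm below its centre along its z); same axes
- tablet: the whole tablet; origin at the middle of its lower short edge, axes as for tablet_mid
- dock: charging stand: fixed oak block 144 mm long (its y), 78 mm deep (its x), 46 mm high; origin under it. A 13 mm wide slot along its y, open at the top and both ends, its floor 12 mm above the worktop, holds the tablet upright (same axes, 2 mm play each side): lift the tablet straight up 40 mm or more. A narrow empty phone slot lies behind it
- canister: white stoneware canister, upright and loose, 0.8 kg; origin under it on the worktop
- canister_mid (a point): on the canister's axis, half-way up, 81 mm above the worktop. The canister is round, 132 mm in diameter (at the lid's rim too); the rim reaches up to 147 mm, the 26 mm wide knob on top to 162 mm. The lid is fixed. A tablet leaning on it touches the rim about 125 to 130 mm above the worktop and stands out above it
- chopper: cordless mini chopper, upright and loose, about 1.3 kg, round, 107 mm in diameter at its widest and 200 mm high: rubber foot, steel bowl, grey lid ring, white tapering motor head (top at 178 mm), and a grey button on top; origin under it on the worktop
- chopper_button (a joint): travel of the chopper's button, straight down, in m: 0 up (at rest), 0.016 all the way down. Up to about 4 mm it is off, round 8 mm (half-way) is slow, beyond 14 mm is fast. A spring pushes it up: about 2 N as it begins to move, 5 N half-way, 7.5 N at the bottom; it springs back as soon as it is let go
- button_top (a point): middle of the button's almost flat top, 57 mm in diameter, 200 mm above the worktop when up; it goes down with the button
- cook (a point): a mark on the front edge of the counter, in front of which the cook stands; its x axis points away from the cook into the counter and its y axis runs along the front edge
- mug: bystander: cream mug, 50 mm high; origin under it
- salt: bystander: salt shaker, 44 mm wide, 90 mm high; origin under it
- pepper: bystander: wooden pepper mill, 58 mm wide, 130 mm high; origin under it

How it is judged:
On the way, in this order (a step that is already met when the one before it is completed fails the run):
1. the tablet leans back against the canister, screen to the front, and has been let go (angle between tablet_mid's own z axis and vertical between 0.1 and 0.6 rad and height (world z) of tablet_foot below 0.012 m and contact force between tablet and canister above 0.05 N and x of canister_mid in the frame of tablet_mid above 0.03 m and y of canister_mid in the frame of tablet_mid between -0.055 and 0.055 m and angle between the y axis of tablet_mid and the y axis of cook, either way round below 0.6 rad and contact force between tablet and the arm below 0.05 N and contact force between tablet and the fingers below 0.05 N and contact force between tablet and dock below 0.05 N and contact force between tablet and chopper below 0.05 N), for 0.4 s.
2. the chopper's button is held about half-way down for three seconds (value of joint chopper_button between 0.004 and 0.012 m and (contact force between chopper and the fingers above 1 N or contact force between chopper and the arm above 1 N)), for 3 s.
At the end, for the whole second after the job is handed in: Robot still pressing the button, 4 to 12 mm of its 16 mm down; tablet on its lower edge on the worktop, leaning back 6 to 34 degrees on the canister (within 55 mm of its middle line), screen to the front within 34 degrees, touching no robot, stand or chopper; canister, chopper upright (all of step 1 and all of step 2 and linear speed of tablet below 0.03 m/s and angle between each of canister, chopper's own z axis and vertical below 0.1 rad); the arm keeps its last pose, push and grip.
It fails at once if the button goes down to the fast stage (over 14 mm) (value of joint chopper_button above 0.014 m).
It fails at once if the tablet falls over (angle between tablet_mid's own z axis and vertical above 1 rad).
It fails at once if the canister or the chopper is shoved by more than 30 mm or tipped (distance of any of canister, chopper from where it was at the start of the episode above 0.03 m or angle between any of canister, chopper's own z axis and vertical above 0.3 rad).
It fails at once if a bystander is shoved by more than 25 mm or tipped (distance of any of mug, salt, pepper from where it was at the start of the episode above 0.025 m or angle between any of mug, salt, pepper's own z axis and vertical above 0.4 rad).
It also fails if it takes over 54 s, if anything falls off the work surface, if the arm or the gripper's body presses on something with over 40 N, if the wrist force passes 120 N, or if a joint passes its speed limit or range.

## Working session

There is one attempt and no reset: what is moved stays moved. The work goes in short steps, Python scripts to look and compute and a shell command to move; the robot and the scene stay as the last step left them, time stands still between calls to the robot, and variables do not carry over. Pictures are saved under pics/ and viewed, at most 10 in all, crops included, and the job is handed in when it is done.

```bash
mkdir -p pics; ls; python3 - <<'E'
from plant import *
import cv2,numpy as np
s=get_state();print(s)
for n in("side","top"):
    p,d=snapshot(n);cv2.imwrite(f"pics/{n}0.png",p[:,:,::-1]);np.save(f"pics/{n}0d.npy",d)
    m=camera_model(n);print(n,m);np.savez(f"pics/{n}0.npz",p=p,d=d,K=m["intrinsics"],V=m["view"])
E
```

```text
pics
{'clock': 0.0, 'q': array([ 1.34281125,  0.68997871, -0.19449214,  1.56636247,  0.15728089,
        0.90251241, -0.21509665]), 'qd': array([ 0.00016473, -0.00186452,  0.00088295, -0.00016574, -0.00112978,
       -0.00055743, -0.00135412]), 'joint_torque': array([ 7.96554605e-05, -5.27562654e+01, -1.26701228e+00, -1.53427935e+01,
       -5.27403841e-02,  6.63597370e-03,  1.69697373e-04]), 'tool_pos': array([ 0.16153524, -0.60311355,  0.24890785]), 'eef_rot': array([ 9.91441359e-01,  1.30549439e-01, -1.90484981e-04, -9.16676409e-04]), 'contact_force': array([-0.2484701 , -0.5227872 ,  0.89054843]), 'moment': array([-0.06040789, -0.08364098,  0.03430022]), 'finger_force': 0.0, 'opening': 1.0033660237589228}
side {'intrinsics': array([[405.83707852,   0.        , 326.04333309],
       [  0.        , 405.83707852, 197.55415764],
       [  0.        ,   0.        ,   1.        ]]), 'view': array([[ 0.9306381 ,  0.36536788, -0.02047043, -0.59506268],
       [ 0.15040876, -0.4329069 , -0.8888019 ,  0.11695584],
       [-0.33360145,  0.82407399, -0.45783418,  1.16227121],
       [ 0.        ,  0.        ,  0.        ,  1.        ]])}
top {'intrinsics': array([[475.54660664,   0.        , 313.73060888],
       [  0.        , 475.54660664, 200.19929604],
       [  0.        ,   0.        ,   1.        ]]), 'view': array([[-0.41003712, -0.91204853, -0.0060859 ,  0.38694848],
       [-0.7083542 ,  0.32264976, -0.6277989 ,  0.41962036],
       [ 0.57454668, -0.25310988, -0.77835179,  0.980438  ],
       [ 0.        ,  0.        ,  0.        ,  1.        ]])}
```

View pics/side0.png

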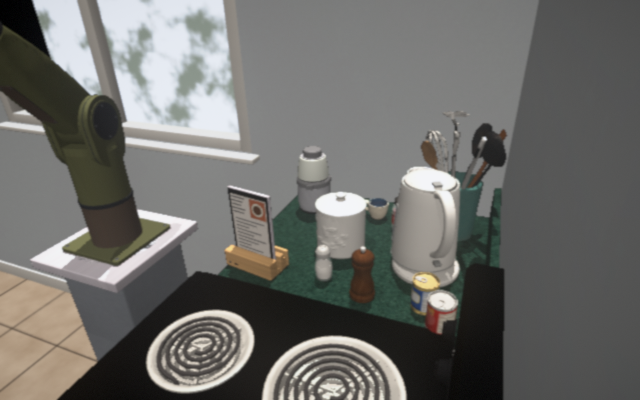

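View pics/top0.png

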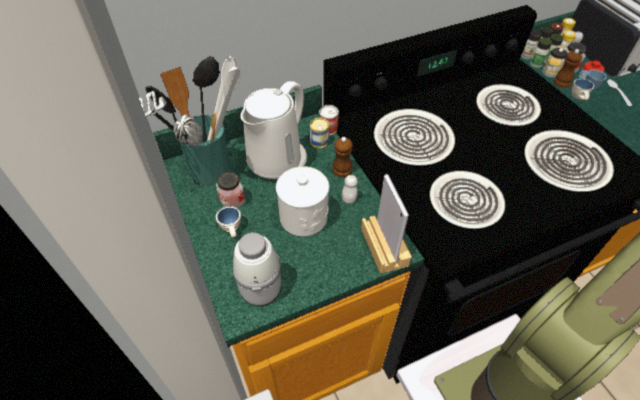

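Side view: tablet at (252,222) in the dock (255,260), canister (341,225), chopper (313,180), mug (377,208), salt (323,262), pepper (362,275). Top view: tablet (395,215) with its back towards the camera, canister (302,200), chopper (257,268), salt (349,188), and the counter's front edge from (230,335) to (410,270).

```bash
cat > h.py <<'E'
import numpy as np,cv2
def cloud(d,K,V):
    v,u=np.mgrid[0:d.shape[0],0:d.shape[1]]
    c=np.stack([(u-K[0,2])/K[0,0]*d,(v-K[1,2])/K[1,1]*d,d],-1)
    w=(c-V[:3,3])@V[:3,:3]; w[d<=0]=np.nan
    return w
def circ(P):
    A=np.c_[2*P,np.ones(len(P))];s=np.linalg.lstsq(A,(P**2).sum(1),rcond=None)[0]
    return s[:2],np.sqrt(s[2]+s[0]**2+s[1]**2)
E
python3 - <<'E'
from h import *
for n in("top","side"):
    f=np.load(f"pics/{n}0.npz");w=cloud(f["d"],f["K"],f["V"]);print(n)
    S={"top":dict(canister=(302,205),knob=(303,181),lid=(290,185),chopper=(257,270),btn=(252,242),tab=(395,215),tabtop=(388,190),dock=(380,245),salt=(350,190),pepper=(343,155),mug=(229,220),fl=(240,330),fr=(400,272),kettle=(270,130),ctr=(330,260)),
     "side":dict(canister=(341,230),knob=(341,196),chopper=(313,190),btn=(313,150),tab=(252,222),dock=(250,262),salt=(323,265),pepper=(362,280),mug=(377,210),ctr=(300,230))}[n]
    for k,(u,v) in S.items(): print(k,np.nanmedian(w[v-1:v+2,u-1:u+2].reshape(-1,3),0).round(3))
    # clusters above table
    m=(w[...,2]>0.03)&(w[...,2]<0.30)&(w[...,0]>.2)&(w[...,0]<1.1)
    def reg(k,r,z0,z1):
        u,v=S[k];c=np.nanmedian(w[v-1:v+2,u-1:u+2].reshape(-1,3),0)
        q=w[(np.hypot(w[...,0]-c[0],w[...,1]-c[1])<r)&(w[...,2]>z0)&(w[...,2]<z1)]
        return q
    for k,r,z0,z1 in(("canister",.12,.05,.12),("chopper",.09,.03,.15),("btn",.05,.185,.22),("salt",.04,.02,.1),("pepper",.05,.02,.1),("mug",.06,.02,.06)):
        q=reg(k,r,z0,z1)
        if len(q)>10: print(k,len(q),"circ",circ(q[:,:2]),"mean",q.mean(0).round(3),"max",q.max(0).round(3))
    q=reg("tab",.13,.07,.24);q=q[(q[:,2]>.06)]
    c,(wd),a=cv2.minAreaRect((q[:,:2]*1000).astype(np.float32));print("tab",len(q),c,wd,a,q[:,2].max())
E
```

```text
top
canister [0.552 0.206 0.133]
knob [0.6   0.182 0.16 ]
lid [0.616 0.21  0.14 ]
chopper [0.413 0.369 0.157]
btn [0.456 0.36  0.2  ]
tab [0.414 0.036 0.168]
tabtop [0.465 0.028 0.193]
dock [0.426 0.052 0.036]
salt [0.601 0.047 0.058]
pepper [0.7   0.02  0.087]
mug [0.677 0.368 0.008]
fl [ 0.376  0.44  -0.002]
fr [ 0.364  0.021 -0.022]
kettle [0.763 0.202 0.197]
ctr [ 0.459  0.173 -0.   ]
canister 814 circ (array([0.60926891, 0.18186256]), np.float64(0.0635993498900716)) mean [0.562 0.201 0.086] max [0.627 0.247 0.12 ]
chopper 1349 circ (array([0.45335292, 0.36213945]), np.float64(0.048675776474855464)) mean [0.418 0.369 0.098] max [0.48  0.415 0.15 ]
btn 542 circ (array([0.4514639 , 0.36249987]), np.float64(0.020554852005363864)) mean [0.45  0.363 0.198] max [0.481 0.39  0.203]
salt 314 circ (array([0.6105798 , 0.04443646]), np.float64(0.013570296928028735)) mean [0.606 0.047 0.059] max [0.629 0.064 0.092]
pepper 330 circ (array([0.7188438 , 0.01249593]), np.float64(0.020476518747912696)) mean [0.707 0.019 0.055] max [0.74  0.04  0.099]
mug 547 circ (array([0.67471045, 0.35815931]),
[... 698 characters left out ...]
 mean [0.471 0.325 0.097] max [0.511 0.398 0.15 ]
btn 167 circ (array([0.45960348, 0.35635606]), np.float64(0.02116551677665536)) mean [0.462 0.351 0.196] max [0.487 0.385 0.202]
salt 450 circ (array([0.62017886, 0.03470879]), np.float64(0.014204568062911503)) mean [0.623 0.028 0.057] max [0.64  0.053 0.09 ]
pepper 637 circ (array([0.72505073, 0.0059237 ]), np.float64(0.019880289510539054)) mean [ 0.729 -0.007  0.057] max [0.751 0.019 0.1  ]
mug 326 circ (array([0.67131694, 0.36436857]), np.float64(0.031847464510973665)) mean [0.665 0.366 0.037] max [0.722 0.4   0.058]
tab 2157 (438.67529296875, 24.471607208251953) (14.46678352355957, 126.50562286376953) 80.99871063232422 0.21381309988434344
```

```bash
python3 -m inch '1 .0238 -.0298 -.0028 0 0 0;1 .0238 -.0298 -.0028 0 0 0;1 .0238 -.0298 -.0028 0 0 0;1 .0238 -.0298 -.0028 0 0 0;1 .0238 -.0298 -.0028 0 0 0;1 .0238 -.0298 -.0028 0 0 0;1 .0238 -.0298 -.0028 0 0 0;1 .0238 -.0298 -.0028 0 0 0;1 .0238 -.0298 -.0028 0 0 0;1 .0238 -.0298 -.0028 0 0 0;1 .0238 -.0298 -.0028 0 0 0;1 .0238 -.0298 -.0028 0 0 0;1 .0238 -.0298 -.0028 0 0 0;1 .0238 -.0298 -.0028 0 0 0;1 .0238 -.0298 -.0028 0 0 0;1 .0238 -.0298 -.0028 0 0 0;1 .0238 -.0298 -.0028 0 0 0;1 .0238 -.0298 -.0028 0 0 0;1 0 0 0 0 0 .1;1 0 0 0 0 0 .1' 15
python3 -c "
from plant import *
print(get_state()['q'].round(3))"
```

```text
clock: 1.77
tool_pos: [0.4375, 0.0281, 0.3]
eef_rot: [1.0, 0.031, 0.0, -0.001]
contact_force: [-0.0, -0.9, -0.9]
opening: 1.001
finger_force: 0.0
[-0.044  0.376 -0.176  2.031  0.094  0.741 -1.785]
```

```bash
python3 -m inch '1 0 0 0 0 0 -.12;1 0 0 0 0 0 -.12;1 0 0 0 0 0 -.12;1 0 0 0 0 0 -.12;1 0 0 0 0 0 -.12;1 0 0 0 0 0 -.12;1 0 0 0 0 0 -.12;1 0 0 0 0 0 -.12;1 0 0 0 0 0 -.12;1 0 0 0 0 0 -.12;1 0 0 0 0 0 -.12;1 0 0 0 0 0 -.12;1 0 0 0 0 0 -.12;1 0 0 0 0 0 -.12;1 0 0 0 0 0 -.12;1 0 0 0 0 0 -.12;1 0 0 0 0 0 -.12;1 0 0 0 0 0 -.12;1 0 0 0 0 0 -.12;1 0 0 0 0 0 -.12'
python3 -m inch '1 0 0 0 0 0 -.12;1 0 0 0 0 0 -.12;1 0 0 0 0 0 -.12;1 0 0 0 0 0 -.12;1 0 0 0 0 0 -.043;1 0 0 0 0 0 0;1 0 0 0 0 0 0'
python3 - <<'E'
from plant import *
from h import *
print(get_state()['q'].round(3))
m=camera_model("wrist");p,d=snapshot("wrist");cv2.imwrite("pics/w1.png",p[:,:,::-1])
w=cloud(d,np.array(m["intrinsics"]),np.array(m["view"]))
q=w[(w[...,2]>.195)&(w[...,2]<.225)&(np.hypot(w[...,0]-.437,w[...,1]-.026)<.09)]
print(len(q),cv2.minAreaRect((q[:,:2]*1000).astype(np.float32)),q.mean(0),q[:,2].max())
E
```

```text
clock: 3.43
tool_pos: [0.4365, 0.0251, 0.2999]
eef_rot: [0.331, 0.944, -0.0, -0.0]
contact_force: [0.4, 0.8, -0.1]
opening: 1.002
finger_force: 0.0
clock: 4.02
tool_pos: [0.4366, 0.0251, 0.2999]
eef_rot: [0.079, 0.997, -0.0, -0.0]
contact_force: [-0.4, -0.1, 1.3]
opening: 1.001
finger_force: 0.0
[ 0.501  0.521 -1.013  2.009  0.56   0.919  0.603]
1979 ((436.2867126464844, 25.059871673583984), (10.12466812133789, 123.10899353027344), 81.16169738769531) [0.43187569 0.02580576 0.21025358] 0.21305300845258668
```

View pics/w1.png

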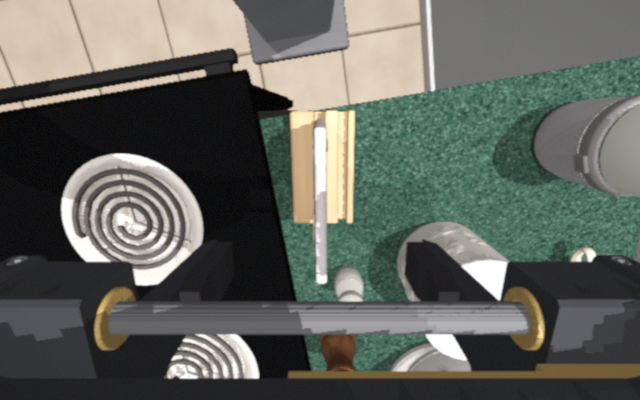

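The wrist view shows the tablet's edge vertical at column 320, between the fingers and aligned with them; the dock is at (322,165). Going down and gripping.

```bash
python3 -m inch '1 0 0 .0226 0 0 0;1 0 0 .0226 0 0 0;1 0 0 .0226 0 0 0;1 0 0 .0226 0 0 0;1 0 0 .0226 0 0 0;1 0 0 0 0 0 0;-1 0 0 0 0 0 0;-1 0 0 0 0 0 0;-1 0 0 0 0 0 0;-1 0 0 0 0 0 0;-1 0 0 0 0 0 0;-1 0 0 0 0 0 0;-1 0 0 0 0 0 0;-1 0 0 0 0 0 0;-1 0 0 0 0 0 0;-1 0 0 0 0 0 0' 25
python3 -c "
from plant import *
print(get_state()['q'].round(3))"
```

```text
clock: 5.4
tool_pos: [0.4367, 0.0253, 0.1871]
eef_rot: [0.078, 0.997, -0.0, 0.0]
contact_force: [-0.2, -0.3, 0.0]
opening: 0.269
finger_force: 0.0
[ 0.347  0.676 -0.817  2.157  0.836  0.663  0.35 ]
```

Still closing; wait, then lift 80 mm.

```bash
python3 -m inch '-1 0 0 0 0 0 0;-1 0 0 0 0 0 0;-1 0 0 0 0 0 0;-1 0 0 0 0 0 0;-1 0 0 0 0 0 0;-1 0 0 0 0 0 0;-1 0 0 0 0 0 0;-1 0 0 -.002 0 0 0;-1 0 0 -.01 0 0 0;-1 0 0 -.01 0 0 0;-1 0 0 -.01 0 0 0;-1 0 0 -.012 0 0 0;-1 0 0 -.012 0 0 0;-1 0 0 -.012 0 0 0;-1 0 0 -.012 0 0 0;-1 0 0 0 0 0 0' 30
python3 -c "
from plant import *
print(get_state()['q'].round(3))"
```

```text
clock: 6.73
tool_pos: [0.4373, 0.0254, 0.2684]
eef_rot: [0.079, 0.997, 0.0, 0.001]
contact_force: [1.0, -0.0, -4.1]
opening: 0.1
finger_force: 30.0
[ 0.46   0.561 -0.965  2.057  0.627  0.844  0.54 ]
```

```bash
python3 -m inch '-1 0 0 0 0 0 .06;-1 0 0 0 0 0 .11;-1 0 0 0 0 0 .11;-1 0 0 0 0 0 .11;-1 0 0 0 0 0 .11;-1 0 0 0 0 0 .11;-1 0 0 0 0 0 .11;-1 0 0 0 0 0 .11;-1 0 0 0 0 0 .11;-1 0 0 0 0 0 .11;-1 0 0 0 0 0 .11;-1 0 0 0 0 0 .11;-1 0 0 0 0 0 .11;-1 0 0 0 0 0 .034;-1 0 0 0 0 0 0;-1 0 0 0 0 0 0'
python3 -c "
from plant import *
print(get_state()['q'].round(3))"
```

```text
clock: 8.07
tool_pos: [0.4361, 0.0251, 0.2665]
eef_rot: [0.707, 0.708, -0.001, -0.0]
contact_force: [0.4, -0.6, -3.7]
opening: 0.101
finger_force: 30.0
[ 0.21   0.463 -0.548  2.07   0.368  0.704 -0.575]
```

```bash
python3 -m inch '-1 .012 .003 0 0 0 0;-1 .0258 .0073 0 0 0 0;-1 .0258 .0073 0 0 0 0;-1 .0258 .0073 0 0 0 0;-1 .0258 .0073 0 0 0 0;-1 .0258 .0073 0 0 0 0;-1 .014 .0045 0 0 0 0;-1 0 0 0 .055 0 0;-1 0 0 0 .055 0 0;-1 0 0 0 .055 0 0;-1 0 0 0 .055 0 0;-1 0 0 0 0 0 0;-1 0 0 0 0 0 0;-1 0 0 0 0 0 0'
python3 - <<'E'
from plant import *
from h import *
from scipy.optimize import least_squares as ls
from scipy.spatial.transform import Rotation as R
s=get_state();print(s['q'].round(3),R.from_quat(s['eef_rot']).as_matrix().round(3))
for n in("top","side"):
    f=np.load(f"pics/{n}0.npz");w=cloud(f["d"],f["K"],f["V"])
    q=w[(np.hypot(w[...,0]-.609,w[...,1]-.18)<.085)&(w[...,2]>.06)&(w[...,2]<.12)][:,:2]
    o=ls(lambda c:np.hypot(*(q-c).T)-.066,[.609,.18],loss='soft_l1',f_scale=.002);print(n,len(q),o.x)
    k=w[(np.hypot(w[...,0]-.609,w[...,1]-.18)<.03)&(w[...,2]>.152)&(w[...,2]<.17)];print("knob",k.mean(0),len(k))
m=camera_model("side");p,d=snapshot("side");cv2.imwrite("pics/s2.png",cv2.resize(p[120:300,180:440,::-1],None,fx=3,fy=3))
w=cloud(d,np.array(m["intrinsics"]),np.array(m["view"]))
np.savez("pics/s2.npz",p=p,w=w)
E
```

```text
clock: 9.23
tool_pos: [0.4802, 0.1802, 0.2668]
eef_rot: [0.703, 0.703, -0.078, -0.077]
contact_force: [-0.1, -0.3, -4.7]
opening: 0.099
finger_force: 30.0
[-0.066  0.66  -0.572  1.689  0.251  1.081 -0.709] [[-0.001  0.976 -0.218]
 [ 1.     0.001 -0.   ]
 [-0.    -0.218 -0.976]]
top 709 [0.61192061 0.1807867 ]
knob [0.60730046 0.18294873 0.15847604] 78
side 993 [0.61100316 0.18360214]
knob [0.61388401 0.17581683 0.15849009] 53
```

View pics/s2.png

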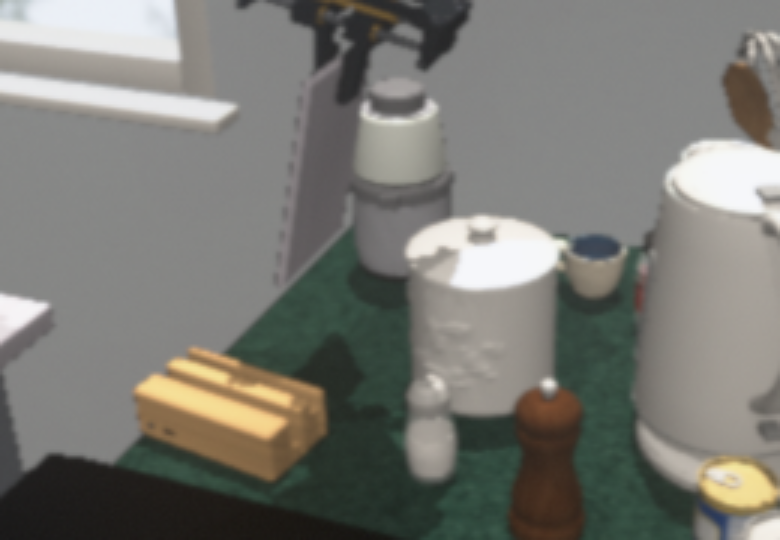

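The view shows the tablet hanging at (315,180), its back to the canister (480,310) and tilted as intended; the canister is at (0.611,0.182). Moving in, short of contact with the worktop.

```bash
python3 -m inch '-1 0 .0061 .0051 0 0 0;-1 0 .0121 .0102 0 0 0;-1 0 .0121 .0102 0 0 0;-1 0 .0121 .0102 0 0 0;-1 0 .0121 .0102 0 0 0;-1 0 .0121 .0102 0 0 0;-1 0 .0121 .0102 0 0 0;-1 0 .0061 .0051 0 0 0;-1 0 0 0 0 0 0;-1 0 0 0 0 0 0'
python3 - <<'E'
from plant import *
from h import *
p,d=snapshot("side");cv2.imwrite("pics/s3.png",cv2.resize(p[120:300,180:440,::-1],None,fx=3,fy=3))
E
```

```text
clock: 10.12
tool_pos: [0.5475, 0.1803, 0.1788]
eef_rot: [0.703, 0.703, -0.078, -0.078]
contact_force: [-0.9, 0.9, -4.4]
opening: 0.096
finger_force: 30.0
```

View pics/s3.png

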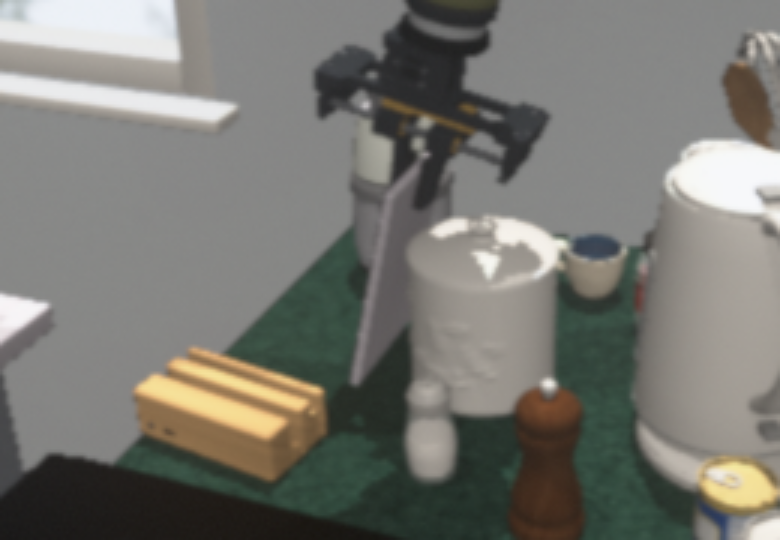

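The tablet is just in front of the canister with its foot at (355,383) a few mm above the worktop. Lowering it gently until the force changes.

```bash
python3 -m inch '-1 0 .0003 .0015 0 0 0;-1 0 .0003 .0015 0 0 0;-1 0 .0003 .0015 0 0 0;-1 0 .0003 .001 0 0 0;-1 0 0 0 0 0 0'; python3 -m inch '-1 0 .0002 .001 0 0 0;-1 0 0.0002 .001 0 0 0;-1 0 0 0 0 0 0'
```

```text
clock: 10.58
tool_pos: [0.5477, 0.1802, 0.1732]
eef_rot: [0.703, 0.703, -0.078, -0.078]
contact_force: [-0.4, -0.3, -4.3]
opening: 0.099
finger_force: 30.0
clock: 10.83
tool_pos: [0.5483, 0.1805, 0.1719]
eef_rot: [0.703, 0.703, -0.077, -0.077]
contact_force: [0.2, -0.4, 1.4]
opening: 0.098
finger_force: 30.0
```

```bash
python3 -m inch '-.2 0 0 0 0 0 0;-.2 0 0 0 0 0 0;-.2 0 0 0 0 0 0;-.2 0 0 0 0 0 0;-.2 0 0 0 0 0 0;-.2 0 0 0 0 0 0;-.2 0 0 0 0 0 0;-.2 0 0 0 0 0 0;-.2 0 0 0 0 0 0;-.2 0 0 0 0 0 0'
python3 - <<'E'
from plant import *
from h import *
p,d=snapshot("side");cv2.imwrite("pics/s4.png",cv2.resize(p[120:300,180:440,::-1],None,fx=3,fy=3))
E
```

```text
clock: 11.67
tool_pos: [0.5478, 0.1803, 0.1712]
eef_rot: [0.703, 0.703, -0.078, -0.078]
contact_force: [-0.5, 0.2, -0.3]
opening: 0.395
finger_force: 0.0
```

View pics/s4.png

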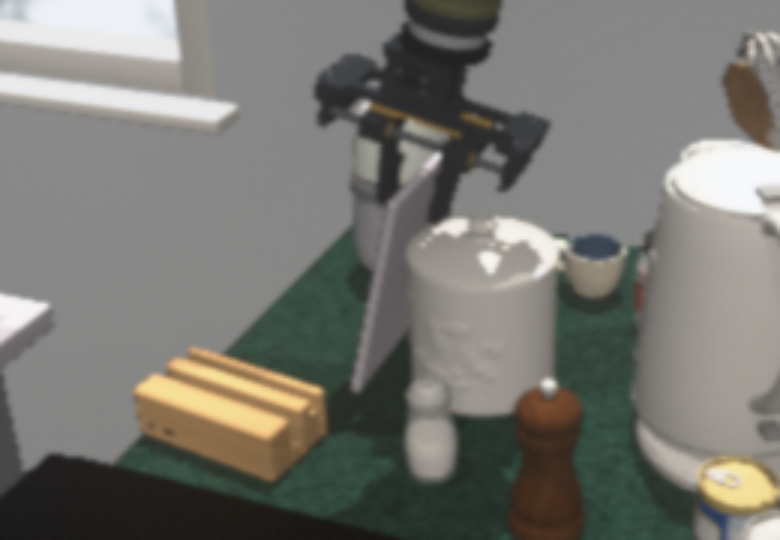

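The tablet's top at (437,158) has tipped back towards the canister, with the fingers open on either side. Shifting the tool 5 mm back to free the rear finger, then retracting.

```bash
python3 -m inch '-.2 0 .0025 0 0 0 0;-.2 0 .0025 0 0 0 0;-.2 0 0 -.005 0 0 0;-.2 0 0 -.01 0 0 0;-.2 0 0 -.015 0 0 0;-.2 0 0 -.015 0 0 0;-.2 0 0 -.02 0 0 0;-.2 0 0 -.02 0 0 0;-.2 0 0 -.02 0 0 0;-1 0 0 -.02 0 0 0;-1 0 0 0 -.11 0 0;-1 0 0 0 -.11 0 0;-1 0 0 0 0 0 0'
python3 - <<'E'
from plant import *
from h import *
print(get_state()['q'].round(3))
p,d=snapshot("side");m=camera_model("side");w=cloud(d,np.array(m["intrinsics"]),np.array(m["view"]))
cv2.imwrite("pics/s5.png",cv2.resize(p[120:300,180:440,::-1],None,fx=3,fy=3))
p,d=snapshot("top");m=camera_model("top");w=cloud(d,np.array(m["intrinsics"]),np.array(m["view"]))
cv2.imwrite("pics/t5.png",p[:,:,::-1])
q=w[(np.hypot(w[...,0]-.454,w[...,1]-.36)<.05)&(w[...,2]>.192)&(w[...,2]<.21)];print("btn",len(q),q.mean(0),q.min(0),q.max(0))
q=w[(w[...,0]>.48)&(w[...,0]<.6)&(abs(w[...,1]-.18)<.075)&(w[...,2]>.165)&(w[...,2]<.22)];print("tabtop",len(q),q.mean(0),q.min(0),q.max(0))
q=w[(np.hypot(w[...,0]-.611,w[...,1]-.18)<.03)&(w[...,2]>.152)&(w[...,2]<.166)];print("knob",q.mean(0),len(q))
E
```

```text
clock: 12.8
tool_pos: [0.5752, 0.181, 0.2935]
eef_rot: [0.705, 0.709, -0.001, 0.0]
contact_force: [-0.8, 0.5, 1.1]
opening: 0.118
finger_force: 0.0
[-0.089  0.647 -0.523  1.569  0.361  1.024 -0.709]
btn 496 [0.45136278 0.36259793 0.19865469] [0.42544751 0.33473306 0.19212762] [0.48032631 0.39040947 0.20394503]
tabtop 654 [0.54751559 0.18272368 0.18272037] [0.53819858 0.11822461 0.16500331] [0.5588087  0.24352969 0.19912673]
knob [0.60729563 0.18292964 0.15860395] 77
```

View pics/s5.png

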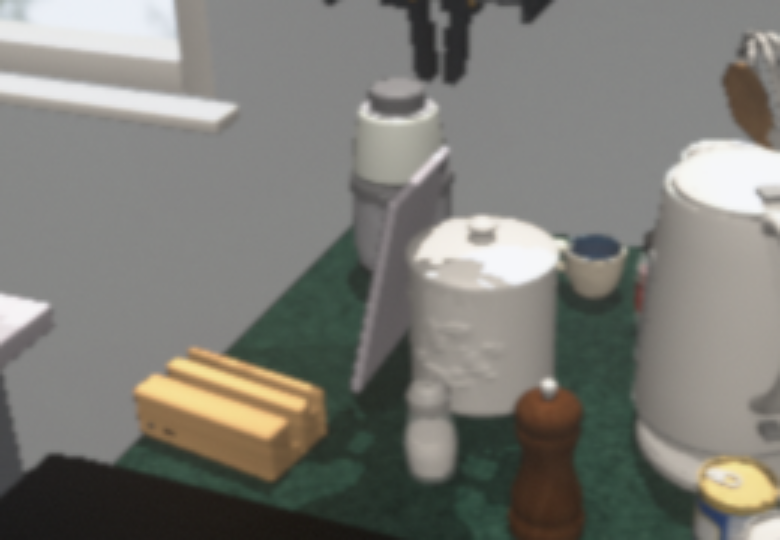

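View pics/t5.png

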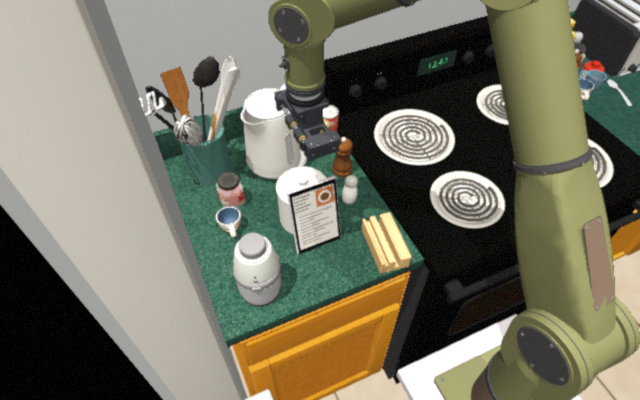

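The tablet leans on the canister, screen to the front, and is let go (top view (318,215); side view top edge (430,165), touching the rim). Now above the chopper's button at about (0.455,0.361), gripper shut.

```bash
python3 -m inch '-1 .01 -.007 0 0 0 0;-1 .0225 -.015 .0035 0 0 0;-1 .0225 -.015 .0035 0 0 0;-1 .0225 -.015 .0035 0 0 0;-1 .0225 -.015 .0035 0 0 0;-1 .0225 -.015 .0035 0 0 0;-1 .0225 -.015 .0035 0 0 0;-1 .0225 -.015 .0035 0 0 0;-1 .0125 -.008 .003 0 0 0;-1 0 0 0 0 0 0;-1 0 0 0 0 0 0'
python3 - <<'E'
from plant import *
from h import *
print(get_state()['q'].round(3),r.nose_length)
p,d=snapshot("wrist");m=camera_model("wrist");w=cloud(d,np.array(m["intrinsics"]),np.array(m["view"]))
cv2.imwrite("pics/w6.png",p[:,:,::-1])
q=w[(np.hypot(w[...,0]-.455,w[...,1]-.36)<.05)&(w[...,2]>.192)&(w[...,2]<.21)]
if len(q): print("btn",len(q),q.mean(0),q.min(0),q.max(0),cv2.minEnclosingCircle((q[:,:2]*1000).astype(np.float32)))
E
```

```text
clock: 13.82
tool_pos: [0.4603, 0.3616, 0.2643]
eef_rot: [0.707, 0.707, -0.0, -0.0]
contact_force: [0.4, -0.2, -0.1]
opening: 0.009
finger_force: 0.0
[-0.457  0.651 -0.497  1.662  0.37   0.924 -1.093] 0.011
btn 4333 [0.45576227 0.36524923 0.19895544] [0.42787479 0.33793741 0.19203618] [0.48425349 0.38766848 0.20179254] ((455.9290771484375, 359.4094543457031), 28.44381332397461)
```

View pics/w6.png

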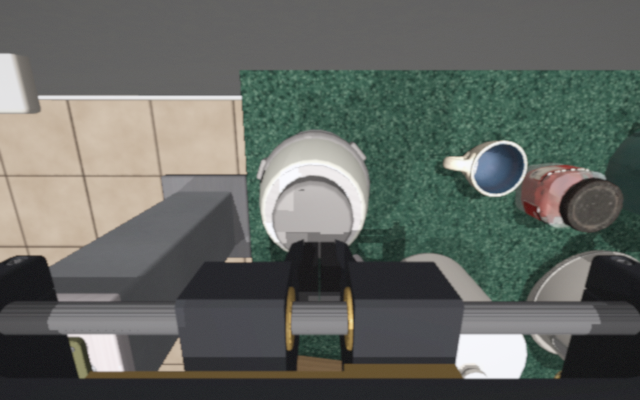

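The wrist view shows the shut fingertips at (318,265) over the near part of the button (315,210). Centre at (0.456,0.360): correct 4 mm and descend to just above it.

```bash
python3 -m inch '-1 -.001 -.004 .01 0 0 0;-1 0 0 .012 0 0 0;-1 0 0 .012 0 0 0;-1 0 0 .008 0 0 0;-1 0 0 .004 0 0 0;-1 0 0 0 0 0 0;-1 0 0 0 0 0 0'; python3 -m inch '-1 0 0 .002 0 0 0;-1 0 0 .002 0 0 0;-1 0 0 .002 0 0 0;-1 0 0 .002 0 0 0;-1 0 0 .001 0 0 0;-1 0 0 0 0 0 0;-1 0 0 0 0 0 0;-1 0 0 0 0 0 0'
```

```text
clock: 14.45
tool_pos: [0.4567, 0.359, 0.2188]
eef_rot: [0.708, 0.707, 0.0, 0.0]
contact_force: [1.1, 0.8, -0.7]
opening: 0.007
finger_force: 0.0
clock: 15.12
tool_pos: [0.4561, 0.3594, 0.2099]
eef_rot: [0.707, 0.707, 0.0, 0.0]
contact_force: [0.1, -0.3, 3.0]
opening: 0.004
finger_force: 1.3
```

```bash
python3 -m inch '-1 0 0 .001 0 0 0;-1 0 0 .001 0 0 0;-1 0 0 .001 0 0 0;-1 0 0 .001 0 0 0;-1 0 0 .001 0 0 0;-1 0 0 .001 0 0 0;-1 0 0 .0005 0 0 0;-1 0 0 0 0 0 0;-1 0 0 0 0 0 0;-1 0 0 0 0 0 0'; python3 -c "
from plant import *
import numpy as np
from h import *
f=[]
for i in range(8): snapshot('top');s=get_state();f.append([*s['contact_force'],s['tool_pos'][2]])
print(np.mean(f,0),np.std(f,0))"
```

```text
clock: 15.95
tool_pos: [0.4561, 0.3594, 0.2032]
eef_rot: [0.707, 0.707, 0.0, 0.0]
contact_force: [-0.7, 0.2, 4.8]
opening: 0.006
finger_force: 2.3
[0.5919477  0.14191004 5.04933154 0.20322386] [3.47969799e-01 5.40158098e-01 4.53315693e-01 1.00151620e-05]
```

5.0 N with the tips at 0.192 m: the button is half-way down. Holding it for about 4 s.

```bash
for i in 1 2 3; do python3 -m inch '-1 0 0 0 0 0 0;-1 0 0 0 0 0 0;-1 0 0 0 0 0 0;-1 0 0 0 0 0 0;-1 0 0 0 0 0 0;-1 0 0 0 0 0 0;-1 0 0 0 0 0 0;-1 0 0 0 0 0 0;-1 0 0 0 0 0 0;-1 0 0 0 0 0 0;-1 0 0 0 0 0 0;-1 0 0 0 0 0 0;-1 0 0 0 0 0 0;-1 0 0 0 0 0 0;-1 0 0 0 0 0 0;-1 0 0 0 0 0 0' | grep -E "clock|pos|contact"; done
python3 - <<'E'
from plant import *
from h import *
p,d=snapshot("side");cv2.imwrite("pics/s7.png",cv2.resize(p[120:300,180:440,::-1],None,fx=3,fy=3))
E
```

```text
clock: 17.68
tool_pos: [0.4561, 0.3594, 0.2032]
contact_force: [0.1, -0.2, 5.6]
clock: 19.02
tool_pos: [0.4561, 0.3594, 0.2032]
contact_force: [0.2, 0.4, 5.1]
clock: 20.35
tool_pos: [0.4561, 0.3594, 0.2032]
contact_force: [0.7, 0.3, 4.3]
```

View pics/s7.png

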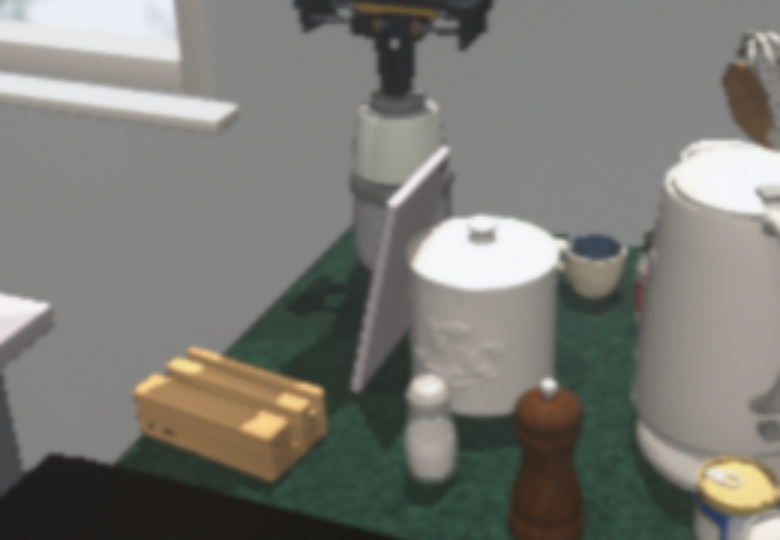

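The fingers hold the button at (397,100) partly down, the tablet still leans on the canister, and everything else stands where it was. Handing in.

```bash
python3 -c "
from plant import *
print(r.finish_job())"
```

```text
the job is handed in; nothing more can be done
None
```

I handed the job in with the tablet leaning on the canister, screen to the front, and the gripper still holding the chopper's button about half-way down (about 8 mm, 5 N) after more than 4 s; nothing else was moved, and no verdict came back.

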